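# Shut the tape drying box and set its dry-air valve two turns open

### The arm

A 6-joint arm with a two-finger parallel gripper is mounted at the origin on the work surface. World frame = base frame: x ahead of the robot, y to its left, z up, the work surface at z = 0. Lengths are in mm, angles in rad, forces in N, time in s.
With the tool pointing down it reaches from about 350 to 775 mm from the base axis. Payload 7.3 kg.
Tool frame: the origin (TCP) lies on the centre line of the jaws, within the pads' length; the fingertips stand 17 mm ahead of it and the grasp point (between the pads) lies 2 mm behind it; z points along the fingers, y is the line along which they close (so a half turn about z gives the same grasp; the last joint's range is limited). The gripper opens to 92 mm and grips with 3 to 60 N. Pads are 19 mm wide; open, the fingers measure 130 mm over their backs; the gripper's body (75 mm by 190 mm) begins 47 mm behind the grasp point.
Start: joints at [-1.357, 0.342, 1.524, -0, 1.275, -0.146], TCP at [184.868, -491.393, 243.741] pointing down, gripper open.
Joint ranges: [-2.53, 2.53], [-0.77, 2.02], [0.04, 2.7], [-1, 4.14], [0.28, 2.66], [-3.11, 3.11]. Speed limits (rad/s): [2.57, 2.57, 3.14, 3.14, 3.14, 3.14].

### API

Orientations are given as [roll, pitch, yaw] about the fixed x, y, z axes, in that order (R = Rz(yaw) Ry(pitch) Rx(roll)).
In Python, from plant import bot gives the robot as it stands. The module is installed in compiled form; this text tells all that it offers.
- The arm moves only by the shell command python3 -m pendant 'ROWS'. ROWS is JSON, a list of rows, each a list of 3 entries, a list of its own where there are three numbers: the shift along the world's x, y, z as a fraction of full scale, then the turn, a rotation vector about the world's x, y, z as a fraction of full scale, then the opening, from -1 (shut) to 1 (fully open), so that 0 is half open. In form: [[[tx, ty, tz], [rx, ry, rz], claw], ...]. A call has exactly 10 rows; each row shifts and turns the commanded pose from where the row before left it; what a row does not reach is not made up. Full scale, the value 1, is 30 mm for a shift and 0.12 rad for a turn. A row lasts 1/12 s, in which the tool goes at most 41.7 mm and 7.16 degrees, less where a joint would pass 70% of its speed; a pose out of reach is approached as far as the arm can. A call with a number of a shift or a turn outside -1 to 1 is refused whole. A call with a gripper value outside its range is refused whole. The fingers move at their own pace and stop on an object; the grip force is fixed at half the most. Time passes only in rows, so rows that do not move let the fingers close, or fill a call up. It gives the time, the measured TCP pose, the force, the opening and the grip force at its end, in the units of the state.
- bot.get_obs(): the state, without advancing time (a new reading comes with each control period).
- bot.capture(name): name is "side" or "top"; returns the picture (384x512x3 uint8, blue, green, red); there is no depth.
- bot.camera_params(name): a dict with "fovy" (degrees; the focal length in pixels is half the picture's height over the tangent of half this angle, whatever the lens; pixels are square), "cx", "cy" (the principal point, pixels), "camera_from_world" (4x4, takes a point from world to camera coordinates). Camera axes: x right, y down, z forward; pixel columns grow to the right and rows downward; lengths in mm; the calibration is good to about 2 mm. A picture is of the moment at which its call begins. camera_params takes no time and is no camera call.
- bot.close_job(): hands the job in; it is judged then, once.
The state is a dict: "time": time; "joint_positions": joint angles; "dq": joint speeds; "tau": joint torques, N m; "tool_pos": TCP position; "tcp_rot": TCP orientation; "contact_force": force on the tool from outside, world axes, zero at the start; "moment": the same for the moment, N m; "grip_width": finger opening in mm; "finger_force": force on a finger pad.
Only numpy, scipy, OpenCV 4.12 (cv2) and the standard library are available. Lean on these libraries where they do the work, as an engineer would, in place of code of your own. Each camera call takes 0.05 s, during which the arm holds its last target. There are 200 camera calls.

### The job

Press the drying box's hinged lid down until the roller catch snaps and holds it shut by itself. Then set the dry-air valve by its red handwheel: screw it clockwise (seen from above) all the way to its stop, then back it off (anticlockwise) exactly two full turns. Finish while still gripping the wheel's black handle, keeping the wheel still there so that I can nip up the gland nut; do not let go, and leave the cassette, speaker, tin and screwdriver lying around undisturbed.

Things in the scene. Friction and masses are not known exactly. Their poses are not given: they have to be found in the camera images.
- station: Fixed tape drying station: dark steel plate 240 (x) x 500 (y) x 8 mm. Origin: plate centre at bench height; -x faces the robot, yaw within 0.3. At (20, 130) mm a green box of cassettes, 180 x 220, rim 83 high, with a clear aluminium-framed lid; at (-20, -90) a brass globe valve, red handwheel; at (-20, -200) an orange desiccant canister, 72 across, top 124 high. Copper pipe joins them.
- lid_press (a point): Middle of the top of the black rubber pad (24 x 70 mm) on the lid, 16 mm from its front edge and right above the catch: the place to press. Moves with the lid; z is the lid's outward normal.
- lid_hinge (a point): Fixed point on the lid's hinge line (along the station's y) at the far (+x) rim of the box, mid-width, 84 mm above the bench. With the lid shut, lid_press lies 173 mm from it towards the station's -x and 8 mm higher.
- box_lid (a joint): Lid angle, rad: 0 shut and caught, grows as it opens upward about its far edge. Starts 0.45 to 0.75. Sprung, slightly stiff hinge: uncaught, it springs partly open again. Pressing at the pad takes 1 to 4 N, and up to about 13 N over the last 10 mm, where the roller catch snaps in; then the lid is on its hard stop and the catch keeps it within 0.01 rad of 0.
- feed_wheel (a joint): Valve wheel angle, rad: 0 at the closed hard stop (clockwise seen from above), grows anticlockwise as the valve opens; one turn is 6.283, two 12.566; it turns on up to 25.1. Starts 1.5 to 5.5 from the stop. Friction 0.15 N m (3.5 N at the handle) all the way; it stays where it is left.
- wheel_axis (a point): Fixed point on the wheel's upright axis, at the height of the rim's middle when the valve is closed (120 mm above the bench). The red wheel is 97 mm across, its rim 11 mm thick; it rises 2 mm a turn as it opens; the hub's nut stands 8 mm above the rim's middle.
- handle_mid (a point): Centre (half-way up) of the wheel's black revolving handle: upright cylinder, 18 mm diameter, 50 mm long, standing on the rim 43 mm from the wheel's axis, its centre 33.5 mm above the rim's middle. It spins freely, so a gripper holding it from above can circle with it without turning. At wheel angle q it lies from the axis in direction pi + q (about z, from the station's x).
- cassette_center (a point): Centre of a loose blue cassette lying flat, 64 x 100 x 12 mm. Leave alone.
- speaker_center (a point): Centre of a loose small loudspeaker lying on its magnet, 80 mm across, 35 mm high. Leave alone.
- tin_center (a point): Centre of a loose round metal tin, 63 mm across, 30 mm high. Leave alone.
- screwdriver_grip (a point): Middle of the handle of a loose yellow screwdriver about 160 mm long lying flat. Leave alone.

How it is judged:
By the outcome, as a careful person would: the job done as asked, in the order asked, and still so for the second after the job is handed in, while the arm keeps its last pose, push and grip.
It also fails if it takes over 72 s, if anything falls off the work surface, if the arm or the gripper's body presses on something with over 40 N, if the wrist force passes 120 N, or if a joint passes its speed limit or range.

## Working session

There is one attempt and no reset: what is moved stays moved. The work goes in short steps, Python scripts to look and compute and a shell command to move; the robot and the scene stay as the last step left them, time stands still between calls to the robot, and variables do not carry over. Pictures are saved under pics/ and viewed, at most 10 in all, crops included, and the job is handed in when it is done.

```bash
mkdir -p pics; cat > h.py <<'E'
import numpy as np,cv2
from plant import bot
def cam(n):
    p=bot.camera_params(n);f=192/np.tan(np.radians(p["fovy"])/2)
    return f,p["cx"],p["cy"],np.array(p["camera_from_world"])
def ray(n,u,v):
    f,cx,cy,T=cam(n);R=T[:3,:3];o=-R.T@T[:3,3]
    return o,R.T@np.array([(u-cx)/f,(v-cy)/f,1])
def onz(n,u,v,z):
    o,d=ray(n,u,v);return o+d*(z-o[2])/d[2]
def proj(n,P):
    f,cx,cy,T=cam(n);c=T[:3,:3]@np.array(P,float)+T[:3,3];return np.array([cx+f*c[0]/c[2],cy+f*c[1]/c[2]])
E
python3 - <<'E'
from h import *
for n in("side","top"):
    cv2.imwrite(f"pics/{n}0.png",bot.capture(n))
    p=bot.camera_params(n);print(n,p["fovy"],p["cx"],p["cy"],ray(n,256,192))
o=bot.get_obs();print({k:np.round(v,3) for k,v in o.items()})
E
```

```text
side 51.03642558762417 252.37758755750374 188.91396787163515 (array([370.82298267, 710.60989773, 722.14555561]), array([ 0.17020906, -0.729933  , -0.66209265]))
top 43.21070306321422 251.1406774681102 196.33906507643474 (array([ 340.38472716,   20.94242149, 1454.68708673]), array([ 0.16253974, -0.00445193, -0.98678345]))
{'time': np.float64(0.1), 'joint_positions': array([-1.357,  0.343,  1.525, -0.   ,  1.275, -0.146]), 'dq': array([ 0.   , -0.002, -0.003, -0.001, -0.   ,  0.002]), 'tau': array([ 3.000e-03, -4.320e+01, -2.447e+01,  7.200e-02,  5.300e-02,
       -0.000e+00]), 'tool_pos': array([ 184.787, -491.041,  243.119]), 'tcp_rot': array([-3.14, -0.  ,  0.36]), 'contact_force': array([ 0.701, -0.344,  0.251]), 'moment': array([ 0.02 , -0.041, -0.045]), 'finger_force': np.float64(0.0), 'grip_width': np.float64(91.495)}
```

View pics/top0.png

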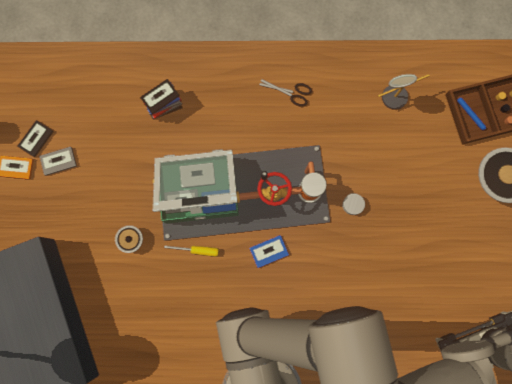

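View pics/side0.png

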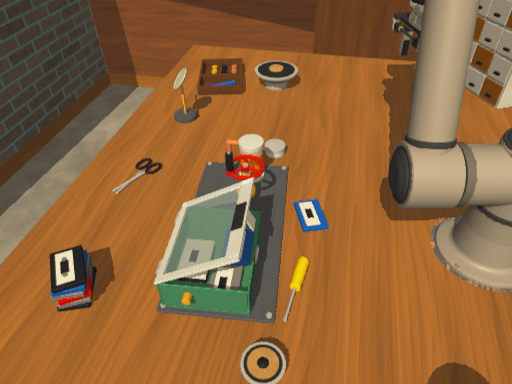

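The top view shows the plate screws near (317,149), (326,219) and (167,236), the red wheel at about (275,188), its handle at (264,175) and the lid pad at (195,201). In the side view the pad is at about (238,217) and the handle at (229,160).

```bash
cat >> h.py <<'E'
def tri(a,b):
    (o1,d1),(o2,d2)=ray("top",*a),ray("side",*b)
    s=np.linalg.lstsq(np.c_[d1,-d2],o2-o1,rcond=None)[0]
    p,q=o1+d1*s[0],o2+d2*s[1];return (p+q)/2,np.linalg.norm(p-q)
def blob(m,c,r):
    w=np.zeros_like(m);cv2.circle(w,(int(c[0]),int(c[1])),r,1,-1);m=m*w
    k,l,st,ce=cv2.connectedComponentsWithStats(m.astype(np.uint8));
    if k<2:return None,0
    i=1+st[1:,4].argmax();return ce[i],st[i,4]
E
python3 - <<'E'
from h import *
I={n:cv2.imread(f"pics/{n}0.png") for n in("top","side")}
for n in I:
    h=cv2.cvtColor(I[n],cv2.COLOR_BGR2HSV)
    red=((h[...,0]<6)|(h[...,0]>174))&(h[...,1]>180)&(h[...,2]>110)
    c0={"top":(275,188),"side":(246,167)}[n]
    w=np.zeros(red.shape,np.uint8);cv2.circle(w,c0,26,1,-1);red=red&(w>0)
    y,x=np.nonzero(red);hull=cv2.convexHull(np.c_[x,y].astype(np.int32));e=cv2.fitEllipse(hull);print(n,"wheel",e)
    print(onz(n,*e[0],122.)if n=="top" else onz(n,*e[0],122.))
    dark=I[n].max(2)<45
    for nm,c,r in(("handle",{"top":(264,175),"side":(229,160)}[n],12),("pad",{"top":(195,201),"side":(238,217)}[n],22)):
        print(n,nm,blob(dark,c,r))
S=[onz("top",*p,8) for p in((317,149),(326,219),(167,236))]
print(np.round(S,1)); d=S[1]-S[2];print("yaw",np.arctan2(d[0],-d[1]),"center",(S[0]+S[2])/2)
big=np.hstack([cv2.resize(I["top"][140:250,140:340],None,fx=4,fy=4,interpolation=cv2.INTER_CUBIC)])
cv2.imwrite("pics/c1.png",big)
E
```

```text
top wheel ((274.2890930175781, 188.51107788085938), (32.82866668701172, 33.35987091064453), 78.09403991699219)
[569.58293703 -36.10094893 122.        ]Traceback (most recent call last):
  File "<stdin>", line 12, in <module>
  File "h.py", line 18, in blob
    w=np.zeros_like(m);cv2.circle(w,(int(c[0]),int(c[1])),r,1,-1);m=m*w
                       ~~~~~~~~~~^^^^^^^^^^^^^^^^^^^^^^^^^^^^^^^^
cv2.error: OpenCV(4.12.0) :-1: error: (-5:Bad argument) in function 'circle'
> Overload resolution failed:
>  - img data type = bool is not supported
>  - Expected Ptr<cv::UMat> for argument 'img'
```

```bash
sed -i 's/w=np.zeros_like(m);cv2/m=m.astype(np.uint8);w=np.zeros_like(m);cv2/' h.py
cat > m.py <<'E'
from h import *
I={n:cv2.imread(f"pics/{n}0.png") for n in("top","side")}
R={}
for n in I:
    h=cv2.cvtColor(I[n],cv2.COLOR_BGR2HSV)
    red=((h[...,0]<6)|(h[...,0]>174))&(h[...,1]>180)&(h[...,2]>110)
    c0={"top":(275,188),"side":(246,167)}[n]
    w=np.zeros(red.shape,np.uint8);cv2.circle(w,c0,26,1,-1);red=red&(w>0)
    y,x=np.nonzero(red);hull=cv2.convexHull(np.c_[x,y].astype(np.int32));e=cv2.fitEllipse(hull);print(n,"wheel",e)
    R[n,"wheel"]=e[0]
    dark=I[n].max(2)<45
    for nm,c,r in(("handle",{"top":(264,175),"side":(229,160)}[n],12),("pad",{"top":(195,201),"side":(238,217)}[n],22)):
        R[n,nm],a=blob(dark,c,r);print(n,nm,R[n,nm],a)
for k in("wheel","handle","pad"):print(k,tri(R["top",k],R["side",k]),onz("top",*R["top",k],121))
S=[onz("top",*p,8) for p in((317,149),(326,219),(167,236))]
print(np.round(S,1)); d=S[1]-S[2];print("yaw",np.arctan2(d[0],-d[1]),"center",(S[0]+S[2])/2)
big=cv2.resize(I["top"][140:250,140:340],None,fx=4,fy=4,interpolation=cv2.INTER_CUBIC)
cv2.imwrite("pics/c1.png",big)
E
python3 m.py
```

```text
top wheel ((274.2890930175781, 188.51107788085938), (32.82866668701172, 33.35987091064453), 78.09403991699219)
top handle None 0
top pad None 0
side wheel ((244.77024841308594, 167.0726318359375), (24.797651290893555, 40.110267639160156), 86.0705337524414)
side handle [228.96226415 162.50943396] 106
side pad [240. 211.] 3
wheel (array([570.95837985, -36.0097917 , 120.74209269]), np.float64(2.3051105164243744)) [569.75491904 -36.1437522  121.        ]Traceback (most recent call last):
  File "m.py", line 14, in <module>
    for k in("wheel","handle","pad"):print(k,tri(R["top",k],R["side",k]),onz("top",*R["top",k],121))
                                             ~~~^^^^^^^^^^^^^^^^^^^^^^^^
  File "h.py", line 14, in tri
    (o1,d1),(o2,d2)=ray("top",*a),ray("side",*b)
                    ~~~^^^^^^^^^^
TypeError: Value after * must be an iterable, not NoneType
```

```bash
sed -i 's/max(2)<45/max(2)<{"top":58,"side":58}[n]/; /^for k in("wheel"/s/.*/for k in("wheel","handle","pad"):\n  if R["top",k] is not None: print(k,tri(R["top",k],R["side",k]),onz("top",*R["top",k],121))/' m.py
sed -i 's/^S=/print(I["top"][201,190:202].max(1),I["top"][175,258:270].max(1),I["top"][225,260:264].max(1))\nS=/' m.py; python3 m.py
```

```text
top wheel ((274.2890930175781, 188.51107788085938), (32.82866668701172, 33.35987091064453), 78.09403991699219)
top handle [263.61538462 176.92307692] 13
top pad [191. 199.] 1
side wheel ((244.77024841308594, 167.0726318359375), (24.797651290893555, 40.110267639160156), 86.0705337524414)
side handle [229.70542636 162.62015504] 129
side pad [238.04504505 215.95045045] 222
wheel (array([570.95837985, -36.0097917 , 120.74209269]), np.float64(2.3051105164243744)) [569.75491904 -36.1437522  121.        ]
handle (array([598.27270892,  -5.6608567 , 152.55870475]), np.float64(3.362068550873023)) [602.7910851   -6.57631473 121.        ]
pad (array([530.24893339, 187.87614994, 180.56000531]), np.float64(3.4617903235951624)) [540.94170111 195.94603569 121.        ]
[63 62 60 62 61 62 61 61 60 60 62 59] [ 67  69  65  57  61  78  94  84  61  98 144 159] [94 94 92 93]
[[ 711.6 -173.     8. ]
 [ 496.  -194.9    8. ]
 [ 446.5  280.6    8. ]]
yaw 0.10373610120698129 center [579.01881415  53.80193558   8.        ]
```

View pics/c1.png

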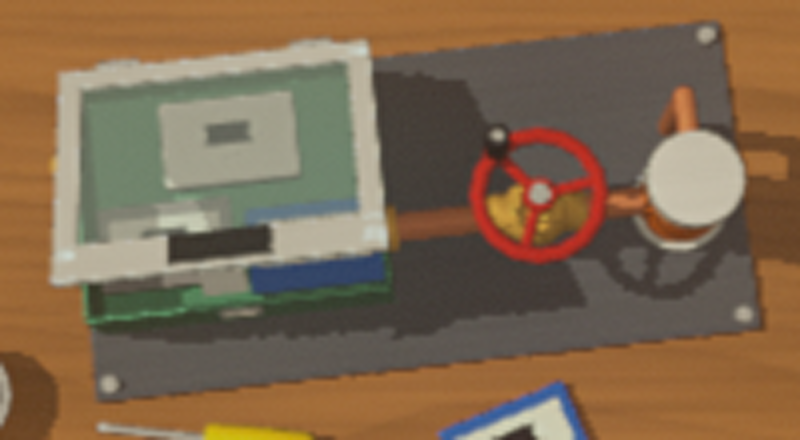

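Pad centre is at about (195,200.8) in the top view, and the handle's top is at (264.2,174.2). The wheel axis lies near (570,-36.5) and station yaw is about 0.104. That puts the wheel at q≈3.87 and the lid at about 0.54. I'll close the gripper and move above the pad.

```bash
python3 -m pendant '[[[0.9,0.9,0],[0,0,-0.213],-1],[[0.9,0.9,0],[0,0,-0.213],-1],[[0.9,0.9,0],[0,0,-0.213],-1],[[0.9,0.9,0],[0,0,-0.213],-1],[[0.9,0.9,0],[0,0,-0.213],-1],[[0.9,0.9,0],[0,0,-0.213],-1],[[0.9,0.9,0],[0,0,-0.213],-1],[[0.9,0.9,0],[0,0,-0.213],-1],[[0.9,0.9,0],[0,0,-0.213],-1],[[0.9,0.9,0],[0,0,-0.213],-1]]'
python3 -m pendant '[[[0.2,1,0],[0,0,0],-1],[[0.2,1,0],[0,0,0],-1],[[0.2,1,0],[0,0,0],-1],[[0.2,1,0],[0,0,0],-1],[[0.2,1,0],[0,0,0],-1],[[0.2,1,0],[0,0,0],-1],[[0.2,1,0],[0,0,0],-1],[[0.2,1,0],[0,0,0],-1],[[0.2,1,0],[0,0,0],-1],[[0.2,1,0],[0,0,0],-1]]'
```

```text
time: 0.93
tool_pos: [455.8, -219.7, 243.5]
tcp_rot: [-3.141, 0.0, 0.103]
contact_force: [0.8, -1.1, 0.1]
grip_width: 30.0
finger_force: 0.0
time: 1.77
tool_pos: [514.7, 80.2, 243.4]
tcp_rot: [3.142, 0.001, 0.104]
contact_force: [0.6, -0.9, 0.8]
grip_width: 0.4
finger_force: 0.0
```

```bash
python3 -m pendant '[[[0.1,0.9,0],[0,0,0],-1],[[0.1,0.9,0],[0,0,0],-1],[[0.1,0.9,0],[0,0,0],-1],[[0.1,0.9,0],[0,0,0],-1],[[0,0,-0.3],[0,0,0],-1],[[0,0,-0.3],[0,0,0],-1],[[0,0,-0.3],[0,0,0],-1],[[0,0,0],[0,0,0],-1],[[0,0,0],[0,0,0],-1],[[0,0,0],[0,0,0],-1]]'
python3 - <<'E'
from h import *
a=bot.capture("side");t=bot.capture("top")
A=cv2.resize(a[120:320,140:340],(590,590));cv2.imwrite("pics/s2.png",A)
E
```

```text
time: 2.6
tool_pos: [527.1, 185.7, 216.9]
tcp_rot: [3.141, -0.0, 0.103]
contact_force: [-0.2, -0.1, 0.2]
grip_width: 0.2
finger_force: 0.0
```

View pics/s2.png

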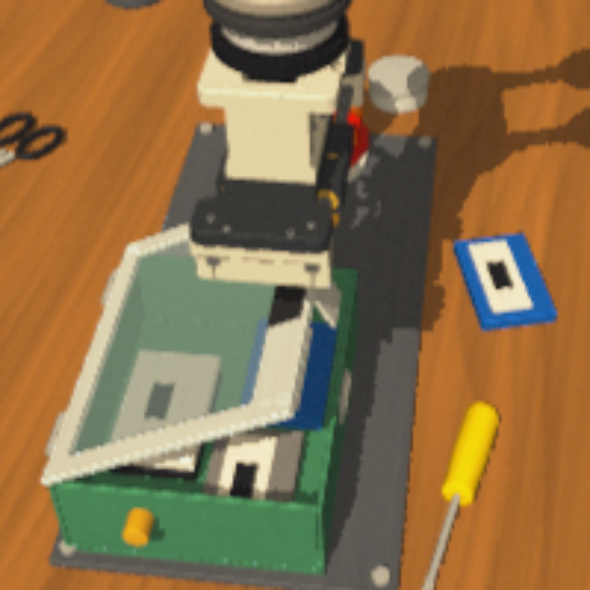

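The gripper body hangs over the pad at crop (285,295) and the fingers are hidden behind it. I'll press along the lid's arc.

```bash
python3 -m pendant '[[[0,0,-0.22],[0,0,0],-1],[[0,0,-0.22],[0,0,0],-1],[[-0.05,-0.02,-0.22],[0,0,0],-1],[[-0.08,-0.03,-0.22],[0,0,0],-1],[[-0.08,-0.03,-0.22],[0,0,0],-1],[[-0.07,-0.03,-0.22],[0,0,0],-1],[[-0.07,-0.03,-0.22],[0,0,0],-1],[[-0.06,-0.03,-0.22],[0,0,0],-1],[[-0.06,-0.03,-0.22],[0,0,0],-1],[[-0.05,-0.02,-0.22],[0,0,0],-1]]'
```

```text
time: 3.53
tool_pos: [511.2, 179.9, 150.2]
tcp_rot: [3.142, -0.0, 0.104]
contact_force: [0.0, 0.5, 1.3]
grip_width: 0.1
finger_force: 0.7
```

```bash
python3 -m pendant '[[[-0.05,-0.02,-0.13],[0,0,0],-1],[[-0.05,-0.02,-0.13],[0,0,0],-1],[[-0.04,-0.01,-0.13],[0,0,0],-1],[[-0.04,-0.01,-0.13],[0,0,0],-1],[[-0.03,-0.01,-0.13],[0,0,0],-1],[[-0.02,0,-0.13],[0,0,0],-1],[[-0.02,0,-0.13],[0,0,0],-1],[[-0.01,0,-0.13],[0,0,0],-1],[[0,0,-0.13],[0,0,0],-1],[[0,0,0],[0,0,0],-1]]'
```

```text
time: 4.37
tool_pos: [503.2, 177.8, 115.4]
tcp_rot: [3.141, 0.001, 0.104]
contact_force: [-0.2, 0.2, 1.0]
grip_width: 0.4
finger_force: 0.4
```

```bash
python3 -m pendant '[[[0,0,-0.03],[0,0,0],-1],[[0,0,-0.03],[0,0,0],-1],[[0,0,-0.03],[0,0,0],-1],[[0,0,-0.03],[0,0,0],-1],[[0,0,0],[0,0,0],-1],[[0,0,0],[0,0,0],-1],[[0,0,0],[0,0,0],-1],[[0,0,0],[0,0,0],-1],[[0,0,0],[0,0,0],-1],[[0,0,0],[0,0,0],-1]]'
```

```text
time: 5.2
tool_pos: [503.0, 177.8, 112.0]
tcp_rot: [3.141, 0.001, 0.104]
contact_force: [-2.2, -1.4, 4.8]
grip_width: 0.3
finger_force: 2.6
```

```bash
python3 - <<'E'
from h import *
t=bot.capture("top");s=bot.capture("side")
A=np.hstack([cv2.resize(t[140:250,140:250],(400,400)),cv2.resize(s[160:325,150:315],(400,400))]);cv2.imwrite("pics/s3.png",A)
E
```

```text
(no output)
```

View pics/s3.png

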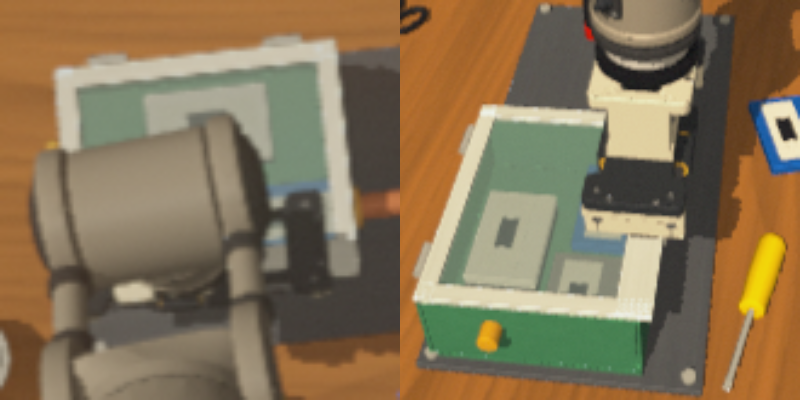

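The lid (right half, front edge at about (645,275)) is nearly down with contact force rising. I'll keep pressing through the catch.

```bash
python3 -m pendant '[[[0,0,-0.03],[0,0,0],-1],[[0,0,-0.03],[0,0,0],-1],[[0,0,-0.03],[0,0,0],-1],[[0,0,0],[0,0,0],-1],[[0,0,0],[0,0,0],-1],[[0,0,0],[0,0,0],-1],[[0,0,0],[0,0,0],-1],[[0,0,0],[0,0,0],-1],[[0,0,0],[0,0,0],-1],[[0,0,0],[0,0,0],-1]]'
```

```text
time: 6.13
tool_pos: [503.5, 177.9, 109.3]
tcp_rot: [3.142, -0.0, 0.104]
contact_force: [0.0, -0.0, 0.2]
grip_width: 0.4
finger_force: 0.0
```

```bash
python3 -m pendant '[[[0,0,-0.03],[0,0,0],-1],[[0,0,-0.03],[0,0,0],-1],[[0,0,0],[0,0,0],-1],[[0,0,0],[0,0,0],-1],[[0,0,0],[0,0,0],-1],[[0,0,0],[0,0,0],-1],[[0,0,0],[0,0,0],-1],[[0,0,0],[0,0,0],-1],[[0,0,0],[0,0,0],-1],[[0,0,0],[0,0,0],-1]]'
```

```text
time: 6.97
tool_pos: [503.6, 178.0, 108.6]
tcp_rot: [3.142, -0.001, 0.104]
contact_force: [-2.3, -1.5, 9.1]
grip_width: 0.5
finger_force: 4.5
```

```bash
python3 -m pendant '[[[0,0,-0.04],[0,0,0],-1],[[0,0,0],[0,0,0],-1],[[0,0,0],[0,0,0],-1],[[0,0,0.3],[0,0,0],-1],[[0,0,0.6],[0,0,0],-1],[[0,0,0.8],[0,0,0],-1],[[0,0,1],[0,0,0],-1],[[0,0,1],[0,0,0],-1],[[0.3,-0.5,0.5],[0,0,0],0],[[0.3,-0.5,0],[0,0,0],1]]'
python3 -m pendant '[[[0.3,-0.5,0],[0,0,0],1],[[0.4,-0.6,0],[0,0,0],1],[[0.4,-0.7,0],[0,0,0],1],[[0.4,-0.8,0],[0,0,0],1],[[0.4,-0.8,0],[0,0,0],1],[[0.3,-0.7,0],[0,0,0],1],[[0.3,-0.6,0],[0,0,0],1],[[0.1,-0.5,0],[0,0,0],1],[[0,0,0],[0,0,0],1],[[0,0,0],[0,0,0],1]]'
python3 - <<'E'
from h import *
t=bot.capture("top");s=bot.capture("side")
A=np.hstack([cv2.resize(t[140:250,140:340],(400,220)),cv2.resize(s[120:325,150:315],(400,497))[:220]]) if 0 else cv2.resize(s[110:320,150:310],(440,577))
cv2.imwrite("pics/s4.png",np.hstack([A,np.vstack([cv2.resize(t[140:250,155:255],(350,385)),np.zeros((192,350,3),np.uint8)])]))
p=bot.get_obs()["tool_pos"];print(p,proj("side",p),proj("side",[598,-6,180]),proj("side",[598,-6,155]))
E
```

```text
time: 7.8
tool_pos: [523.2, 148.4, 236.8]
tcp_rot: [-3.141, -0.008, 0.106]
contact_force: [0.4, -0.3, 0.1]
grip_width: 9.7
finger_force: 0.0
time: 8.63
tool_pos: [599.2, -8.5, 232.1]
tcp_rot: [-3.141, 0.001, 0.103]
contact_force: [-0.5, -0.7, 0.3]
grip_width: 75.3
finger_force: 0.0
[599.03701056  -7.23282771 232.3719538 ] [228.40129708 133.47902745] [229.95012768 153.12756409] [230.51279963 161.83922599]
```

View pics/s4.png

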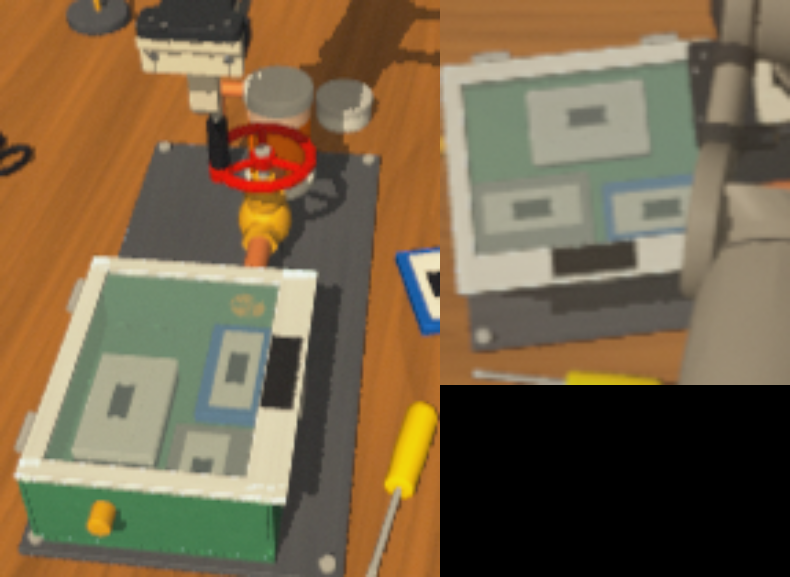

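The lid stays shut: its front rim is flush on the box. The gripper stands above the handle at crop (217,140). Next I'll descend and grip.

```bash
python3 -m pendant '[[[0,0.05,-0.4],[0,0,0],1],[[0,0,-0.4],[0,0,0],1],[[0,0,-0.4],[0,0,0],1],[[0,0,-0.4],[0,0,0],1],[[0,0,-0.4],[0,0,0],1],[[0,0,-0.3],[0,0,0],1],[[0,0,-0.25],[0,0,0],1],[[0,0,0],[0,0,0],0],[[0,0,0],[0,0,0],-0.5],[[0,0,0],[0,0,0],-1]]'
python3 -m pendant '[[[0,0,0],[0,0,0],-1],[[0,0,0],[0,0,0],-1],[[0,0,0],[0,0,0],-1],[[0,0,0],[0,0,0],-1],[[0,0,0],[0,0,0],-1],[[0,0,0],[0,0,0],-1],[[0,0,0],[0,0,0],-1],[[0,0,0],[0,0,0],-1],[[0,0,0],[0,0,0],-1],[[0,0,0],[0,0,0],-1]]'
```

```text
time: 9.57
tool_pos: [599.8, -6.4, 156.6]
tcp_rot: [3.141, -0.001, 0.105]
contact_force: [-0.9, -0.7, -1.2]
grip_width: 76.6
finger_force: 0.0
time: 10.4
tool_pos: [599.4, -7.1, 155.8]
tcp_rot: [3.141, 0.0, 0.104]
contact_force: [-0.2, -2.7, -0.5]
grip_width: 17.4
finger_force: 30.0
```

```bash
python3 - <<'E'
import numpy as np
t=0.8-0.2*np.arange(21)
d=np.diff(43*np.c_[np.cos(t),np.sin(t)],axis=0)/30
for i,r in enumerate(d):print(i,round(t[i+1],2),np.round(r,3).tolist())
E
```

```text
0 0.6 [0.184, -0.219]
1 0.4 [0.137, -0.251]
2 0.2 [0.085, -0.273]
3 0.0 [0.029, -0.285]
4 -0.2 [-0.029, -0.285]
5 -0.4 [-0.085, -0.273]
6 -0.6 [-0.137, -0.251]
7 -0.8 [-0.184, -0.219]
8 -1.0 [-0.224, -0.178]
9 -1.2 [-0.255, -0.13]
10 -1.4 [-0.276, -0.077]
11 -1.6 [-0.285, -0.02]
12 -1.8 [-0.284, 0.037]
13 -2.0 [-0.271, 0.093]
14 -2.2 [-0.247, 0.144]
15 -2.4 [-0.213, 0.191]
16 -2.6 [-0.171, 0.229]
17 -2.8 [-0.122, 0.259]
18 -3.0 [-0.068, 0.278]
19 -3.2 [-0.012, 0.286]
```

```bash
python3 -m pendant '[[[0.184,-0.219,-0.002],[0,0,0],-1],[[0.137,-0.251,-0.002],[0,0,0],-1],[[0.085,-0.273,-0.002],[0,0,0],-1],[[0.029,-0.285,-0.002],[0,0,0],-1],[[-0.029,-0.285,-0.002],[0,0,0],-1],[[0,0,0],[0,0,0],-1],[[0,0,0],[0,0,0],-1],[[0,0,0],[0,0,0],-1],[[0,0,0],[0,0,0],-1],[[0,0,0],[0,0,0],-1]]'
```

```text
time: 11.23
tool_pos: [611.8, -46.5, 155.5]
tcp_rot: [3.141, -0.0, 0.104]
contact_force: [-2.7, -3.8, 0.8]
grip_width: 17.5
finger_force: 30.0
```

```bash
python3 -m pendant '[[[-0.085,-0.273,-0.002],[0,0,0],-1],[[-0.137,-0.251,-0.002],[0,0,0],-1],[[-0.184,-0.219,-0.002],[0,0,0],-1],[[-0.224,-0.178,-0.002],[0,0,0],-1],[[-0.255,-0.13,-0.002],[0,0,0],-1],[[-0.276,-0.077,-0.002],[0,0,0],-1],[[-0.285,-0.02,-0.002],[0,0,0],-1],[[-0.284,0.037,-0.002],[0,0,0],-1],[[0,0,0],[0,0,0],-1],[[0,0,0],[0,0,0],-1]]'
```

```text
time: 12.07
tool_pos: [558.2, -79.6, 155.1]
tcp_rot: [-3.142, 0.003, 0.104]
contact_force: [-3.7, 1.0, 1.7]
grip_width: 17.5
finger_force: 30.0
```

```bash
python3 -m pendant '[[[-0.271,0.093,-0.002],[0,0,0],-1],[[-0.247,0.144,-0.002],[0,0,0],-1],[[-0.213,0.191,-0.002],[0,0,0],-1],[[-0.171,0.229,-0.002],[0,0,0],-1],[[-0.122,0.259,-0.002],[0,0,0],-1],[[0,0,0],[0,0,0],-1],[[0,0,0],[0,0,0],-1],[[0,0,0],[0,0,0],-1],[[0,0,0],[0,0,0],-1],[[0,0,0],[0,0,0],-1]]'
```

```text
time: 12.9
tool_pos: [528.5, -51.4, 154.7]
tcp_rot: [-3.141, 0.001, 0.104]
contact_force: [-0.9, 3.4, 1.8]
grip_width: 17.5
finger_force: 30.0
```

```bash
python3 -m pendant '[[[-0.018,0.07,0],[0,0,0],-1],[[-0.015,0.07,0],[0,0,0],-1],[[-0.012,0.07,0],[0,0,0],-1],[[0,0,0],[0,0,0],-1],[[0,0,0],[0,0,0],-1],[[0,0,0],[0,0,0],-1],[[0,0,0],[0,0,0],-1],[[0,0,0],[0,0,0],-1],[[0,0,0],[0,0,0],-1],[[0,0,0],[0,0,0],-1]]'
```

```text
time: 13.73
tool_pos: [527.4, -45.8, 154.7]
tcp_rot: [3.141, 0.001, 0.104]
contact_force: [-3.5, -4.5, 2.1]
grip_width: 17.3
finger_force: 30.0
```

```bash
python3 -m pendant '[[[-0.006,0.05,0],[0,0,0],-1],[[-0.006,0.05,0],[0,0,0],-1],[[0,0,0],[0,0,0],-1],[[0,0,0],[0,0,0],-1],[[0,0,0],[0,0,0],-1],[[0,0,0],[0,0,0],-1],[[0,0,0],[0,0,0],-1],[[0,0,0],[0,0,0],-1],[[0,0,0],[0,0,0],-1],[[0,0,0],[0,0,0],-1]]'
```

```text
time: 14.57
tool_pos: [526.8, -42.6, 154.6]
tcp_rot: [-3.141, 0.001, 0.104]
contact_force: [-3.1, -2.4, 2.3]
grip_width: 17.4
finger_force: 30.0
```

```bash
python3 -m pendant '[[[-0.003,0.05,0],[0,0,0],-1],[[-0.003,0.05,0],[0,0,0],-1],[[0,0,0],[0,0,0],-1],[[0,0,0],[0,0,0],-1],[[0,0,0],[0,0,0],-1],[[0,0,0],[0,0,0],-1],[[0,0,0],[0,0,0],-1],[[0,0,0],[0,0,0],-1],[[0,0,0],[0,0,0],-1],[[0,0,0],[0,0,0],-1]]'
```

```text
time: 15.4
tool_pos: [526.8, -41.4, 154.7]
tcp_rot: [3.139, 0.001, 0.104]
contact_force: [-3.8, -10.7, 1.5]
grip_width: 17.3
finger_force: 30.0
```

```bash
python3 -m pendant '[[[0,0.05,0],[0,0,0],-1],[[0,0.05,0],[0,0,0],-1],[[0,0,0],[0,0,0],-1],[[0,0,0],[0,0,0],-1],[[0,0,0],[0,0,0],-1],[[0,0,0],[0,0,0],-1],[[0,0,0],[0,0,0],-1],[[0,0,0],[0,0,0],-1],[[0,0,0],[0,0,0],-1],[[0,0,0],[0,0,0],-1]]'
```

```text
time: 16.23
tool_pos: [526.9, -40.4, 154.8]
tcp_rot: [3.135, 0.001, 0.104]
contact_force: [-4.4, -18.6, 1.0]
grip_width: 17.5
finger_force: 30.0
```

The stop is firm. Extrapolating the force, the handle sits at about (526.8,-42.2) there. I'll unload first and work out the two-turn rows.

```bash
python3 -m pendant '[[[0,-0.06,0],[0,0,0],-1],[[0,-0.06,0],[0,0,0],-1],[[0,-0.06,0],[0,0,0],-1],[[0,0,0],[0,0,0],-1],[[0,0,0],[0,0,0],-1],[[0,0,0],[0,0,0],-1],[[0,0,0],[0,0,0],-1],[[0,0,0],[0,0,0],-1],[[0,0,0],[0,0,0],-1],[[0,0,0],[0,0,0],-1]]'; python3 - <<'E'
import numpy as np
t=-3.04+2*np.pi/30*np.arange(31)
d=np.diff(43*np.c_[np.cos(t),np.sin(t)],axis=0)/30
for i,r in enumerate(d):print(i,np.round(r,3).tolist())
E
```

```text
time: 17.07
tool_pos: [526.8, -42.2, 154.7]
tcp_rot: [3.141, 0.001, 0.105]
contact_force: [-4.2, -4.7, 2.3]
grip_width: 17.6
finger_force: 30.0
0 [0.061, -0.293]
1 [0.121, -0.274]
2 [0.175, -0.243]
3 [0.222, -0.201]
4 [0.259, -0.151]
5 [0.285, -0.093]
6 [0.298, -0.032]
7 [0.298, 0.03]
8 [0.285, 0.092]
9 [0.26, 0.149]
10 [0.223, 0.2]
11 [0.177, 0.242]
12 [0.123, 0.273]
13 [0.063, 0.293]
14 [0.001, 0.3]
15 [-0.061, 0.293]
16 [-0.121, 0.274]
17 [-0.175, 0.243]
18 [-0.222, 0.201]
19 [-0.259, 0.151]
20 [-0.285, 0.093]
21 [-0.298, 0.032]
22 [-0.298, -0.03]
23 [-0.285, -0.092]
24 [-0.26, -0.149]
25 [-0.223, -0.2]
26 [-0.177, -0.242]
27 [-0.123, -0.273]
28 [-0.063, -0.293]
29 [-0.001, -0.3]
```

```bash
python3 -m pendant '[[[0.061,-0.293,0.002],[0,0,0],-1],[[0.121,-0.274,0.002],[0,0,0],-1],[[0.175,-0.243,0.002],[0,0,0],-1],[[0.222,-0.201,0.002],[0,0,0],-1],[[0.259,-0.151,0.002],[0,0,0],-1],[[0.285,-0.093,0.002],[0,0,0],-1],[[0.298,-0.032,0.002],[0,0,0],-1],[[0.298,0.03,0.002],[0,0,0],-1],[[0.285,0.092,0.002],[0,0,0],-1],[[0.26,0.149,0.002],[0,0,0],-1]]'
```

```text
time: 17.9
tool_pos: [595.3, -72.7, 155.3]
tcp_rot: [-3.142, 0.001, 0.104]
contact_force: [-5.0, -2.4, 1.8]
grip_width: 17.3
finger_force: 30.0
```

```bash
python3 -m pendant '[[[0.223,0.2,0.002],[0,0,0],-1],[[0.177,0.242,0.002],[0,0,0],-1],[[0.123,0.273,0.002],[0,0,0],-1],[[0.063,0.293,0.002],[0,0,0],-1],[[0.001,0.3,0.002],[0,0,0],-1],[[-0.061,0.293,0.002],[0,0,0],-1],[[-0.121,0.274,0.002],[0,0,0],-1],[[-0.175,0.243,0.002],[0,0,0],-1],[[-0.222,0.201,0.002],[0,0,0],-1],[[-0.259,0.151,0.002],[0,0,0],-1]]'
```

```text
time: 18.73
tool_pos: [588.0, 1.1, 155.8]
tcp_rot: [3.139, -0.001, 0.105]
contact_force: [0.2, -11.6, -1.3]
grip_width: 17.5
finger_force: 30.0
```

```bash
python3 -m pendant '[[[-0.285,0.093,0.002],[0,0,0],-1],[[-0.298,0.032,0.002],[0,0,0],-1],[[-0.298,-0.03,0.002],[0,0,0],-1],[[-0.285,-0.092,0.002],[0,0,0],-1],[[-0.26,-0.149,0.002],[0,0,0],-1],[[-0.223,-0.2,0.002],[0,0,0],-1],[[-0.177,-0.242,0.002],[0,0,0],-1],[[-0.123,-0.273,0.002],[0,0,0],-1],[[-0.063,-0.293,0.002],[0,0,0],-1],[[-0.001,-0.3,0.002],[0,0,0],-1]]'
```

```text
time: 19.57
tool_pos: [526.6, -42.0, 156.6]
tcp_rot: [-3.141, 0.001, 0.105]
contact_force: [1.0, 5.2, 1.1]
grip_width: 17.5
finger_force: 30.0
```

```bash
python3 -m pendant '[[[0.061,-0.293,0.002],[0,0,0],-1],[[0.121,-0.274,0.002],[0,0,0],-1],[[0.175,-0.243,0.002],[0,0,0],-1],[[0.222,-0.201,0.002],[0,0,0],-1],[[0.259,-0.151,0.002],[0,0,0],-1],[[0.285,-0.093,0.002],[0,0,0],-1],[[0.298,-0.032,0.002],[0,0,0],-1],[[0.298,0.03,0.002],[0,0,0],-1],[[0.285,0.092,0.002],[0,0,0],-1],[[0.26,0.149,0.002],[0,0,0],-1]]'
```

```text
time: 20.4
tool_pos: [595.0, -73.2, 156.9]
tcp_rot: [3.141, 0.003, 0.104]
contact_force: [-8.5, 2.3, 5.6]
grip_width: 17.5
finger_force: 30.0
```

```bash
python3 -m pendant '[[[0.223,0.2,0.002],[0,0,0],-1],[[0.177,0.242,0.002],[0,0,0],-1],[[0.123,0.273,0.002],[0,0,0],-1],[[0.063,0.293,0.002],[0,0,0],-1],[[0.001,0.3,0.002],[0,0,0],-1],[[-0.061,0.293,0.002],[0,0,0],-1],[[-0.121,0.274,0.002],[0,0,0],-1],[[-0.175,0.243,0.002],[0,0,0],-1],[[-0.222,0.201,0.002],[0,0,0],-1],[[-0.259,0.151,0.002],[0,0,0],-1]]'
```

```text
time: 21.23
tool_pos: [589.6, 0.0, 158.0]
tcp_rot: [3.138, -0.004, 0.104]
contact_force: [2.6, -5.4, -1.4]
grip_width: 17.3
finger_force: 30.0
```

```bash
python3 -m pendant '[[[-0.285,0.093,0.002],[0,0,0],-1],[[-0.298,0.032,0.002],[0,0,0],-1],[[-0.298,-0.03,0.002],[0,0,0],-1],[[-0.285,-0.092,0.002],[0,0,0],-1],[[-0.26,-0.149,0.002],[0,0,0],-1],[[-0.223,-0.2,0.002],[0,0,0],-1],[[-0.177,-0.242,0.002],[0,0,0],-1],[[-0.123,-0.273,0.002],[0,0,0],-1],[[-0.063,-0.293,0.002],[0,0,0],-1],[[-0.001,-0.3,0.002],[0,0,0],-1]]'
python3 -m pendant '[[[0,0,0],[0,0,0],-1],[[0,0,0],[0,0,0],-1],[[0,0,0],[0,0,0],-1],[[0,0,0],[0,0,0],-1],[[0,0,0],[0,0,0],-1],[[0,0,0],[0,0,0],-1],[[0,0,0],[0,0,0],-1],[[0,0,0],[0,0,0],-1],[[0,0,0],[0,0,0],-1],[[0,0,0],[0,0,0],-1]]'
python3 - <<'E'
from h import *
t=bot.capture("top");s=bot.capture("side")
cv2.imwrite("pics/f.png",np.hstack([cv2.resize(s[110:320,150:310],(400,525)),cv2.resize(t[130:290,110:230],(395,525))]))
print(np.round(bot.get_obs()["tool_pos"],1),proj("side",[526.5,-42.2,158]),proj("side",[526.5,-42.2,133]))
E
```

```text
time: 22.07
tool_pos: [526.6, -41.6, 158.5]
tcp_rot: [-3.14, 0.001, 0.104]
contact_force: [-0.6, 4.2, 2.6]
grip_width: 17.5
finger_force: 30.0
time: 22.9
tool_pos: [526.8, -42.6, 158.5]
tcp_rot: [3.14, 0.001, 0.105]
contact_force: [-3.8, -3.7, 4.1]
grip_width: 17.5
finger_force: 30.0
[526.8 -42.6 158.5] [263.70610066 155.4899588 ] [263.67935966 163.90824713]
```

View pics/f.png

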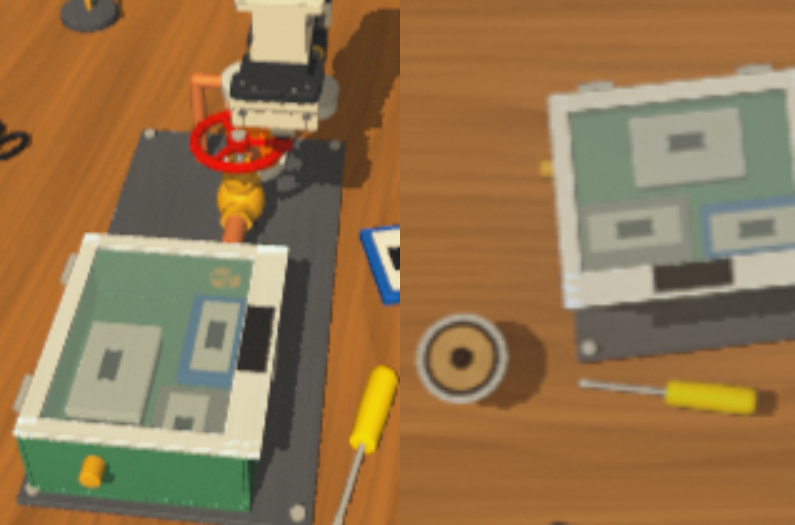

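The lid is shut, with its front rim flush at about (270,330) in the left half, and the loose items are undisturbed. The handle is back at its stop bearing, (526.8,-42.6) against -42.2, after two turns, and still gripped.

```bash
python3 -c "
from plant import bot
print(bot.close_job())"
```

```text
the job is handed in; nothing more can be done
None
```

I handed the job in with the lid pressed shut and held by its catch, and the valve screwed to its stop then backed off two full turns (handle within about 0.4 mm of its stop position). The handle is still gripped, and I saw no sign that any loose item had moved.

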